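Pass the slide stand through the drop gate

ROBOT

A 7-joint arm with a two-finger parallel gripper is mounted at the origin on a cart in front of the work surface, level with it; the furniture and walls round the work are solid. World frame = base frame: x ahead of the robot, y to its left, z up, the work surface at z = 0. Lengths are in m, angles in degrees, forces in N, time in s.
With the tool pointing down it reaches from about 0.425 to 0.875 m from the base axis. Payload 4.7 kg.
Tool frame: the origin (TCP) lies midway between the tips of the shut fingers; the grasp point (between the pads) lies env.grip_point_offset behind it (env.grip_point_offset is the distance from the TCP to the grasp point, in m); x points along the fingers, y is the direction in which the jaws open and shut, and the axes are right-handed (so a half turn about x gives the same grasp; the last joint's range is limited). The gripper opens to 87 mm and grips with 3 to 60 N. Pads are 19 mm wide; open, the fingers measure 117 mm over their backs; the gripper's body (75 mm by 190 mm) begins 51 mm behind the grasp point.
Start: joints at [-71.328, 18.392, -4.016, 83.108, 1.295, 78.541, -3.26], TCP at [0.199, 0.619, 0.223] pointing down, gripper open.
Joint ranges: [-163.93, 163.93], [-17.29, 119.83], [-79.2, 71.16], [3.27, 140.29], [-89.18, 269.18], [5.43, 117.66], [-154.24, 154.24]. Speed limits (degrees/s): [147.25, 147.25, 180, 180, 180, 180, 180].

INTERFACE

Orientations are given as [roll, pitch, yaw] about the fixed x, y, z axes, in that order (R = Rz(yaw) Ry(pitch) Rx(roll)).
In Python, from cell import readout, read_camera, camera_params, sign_off, spot_in, pinpoint, env gives the robot as it stands.
- The arm moves only by the shell command python3 -m pendant 'ROWS' [OPENING] [FORCE]. ROWS is a JSON object of lists of equal length, an entry for each row: "xyz": the shift along the world's x, y, z in m, a list of three; "turn": the turn about the world's z in rad. A call has 1 to 10 rows; each row shifts and turns the pose as measured when the row begins; what a row does not reach is not made up. A row lasts 1/8 s, in which the tool goes at most 62.5 mm and 10.7 degrees, less where a joint would pass 70% of its speed; a pose out of reach is approached as far as the arm can. A call is refused whole if a number of a shift passes 0.0625 or a number of a turn 0.188, either way. A call with a gripper value outside its range is refused whole. OPENING is the opening, from 0 (shut) to 1 (fully open), set as the call begins (- or left out, the last holds). The fingers move at their own pace and stop on an object; FORCE is the grip in N (left out, the last holds). Time passes only in rows, so rows that do not move let the fingers close. It gives the time, the measured TCP pose, the force and the opening at its end, in the units of the state.
- readout.get_obs(): the state, without advancing time (a new reading comes with each control period).
- read_camera(name): name is "scene" or "side" or "wrist"; returns the picture (384x512x3 uint8, red, green, blue); there is no depth.
- camera_params(name): a dict with "fx", "fy", "cx", "cy" (pixels), "k1" (the pictures are not rectified: a ray, as slopes to the right and down, at radius r is drawn at 1 + k1 r^2 times it, then the intrinsics apply), "rvec" (rotation vector, rad) and "tvec" (3), from world to camera coordinates, as OpenCV has them; the wrist camera has in their place "hand_eye" (4x4, takes a point from camera to tool coordinates, whose origin is the TCP and whose axes are the tool frame's). Camera axes: x right, y down, z forward; pixel columns grow to the right and rows downward; lengths in m; the calibration is good to about 2 mm. A picture is of the moment at which its call begins: read the wrist's pose just before it. camera_params takes no time and is no camera call.
- sign_off(): hands the job in, once; it reports no verdict.
Trained networks look in the newest picture that a camera, given by its name, has taken for a name from the list of things; names that differ only in an ending like _2 or _b are one class to them, and where a whole thing is asked for, a point or a joint stands for the part that bears it (a point fixed in the world has none). Each returns a list of dicts, best first, with "score" (0 to 1); they miss things now and then, are a little off and sometimes report something else, mostly with a low value. They report only what shows in the picture. A call takes as long as a camera call. They do not tell look-alikes from the thing itself.
- spot_in(camera, name): "at" ([x, y, z] in m, in the coordinates of the camera as it stood for that picture, good to about 4 mm: the middle of the surface that is visible of it).
- pinpoint(camera, name): "at" ([x, y, z] in m, in the coordinates of the camera as it stood for that picture, good to about 4 mm: a listed point, or the origin of a listed thing).
The state is a dict: "time_s": time; "qpos": joint angles; "joint_velocities": joint speeds; "effort": joint torques, N m; "tool_pos": TCP position; "tool_rot": TCP orientation; "force": force on the tool from outside, world axes, zero at the start; "wrist_torque": the same for the moment, N m; "grip_width": finger opening in m.
Only numpy, scipy, OpenCV 4.12 (cv2) and the standard library are available. Lean on these libraries where they do the work, as an engineer would, in place of code of your own. Each camera call takes 0.05 s, during which the arm holds its last target.

TASK

With one fingertip press the gate's long bar beside the chute right down and hold it there, so that the gate tab sinks out of the chute, and meanwhile push the slide stand along the chute with the other finger, over the sunken gate, until it rests against the end stop. Keep the bar down until the whole stand is past the gate; then let go so that the gate springs up again behind it. Only push: do not lift the stand out of the chute, and leave the other things on the bench as they are.

Things in the scene. Friction and masses are not known exactly. Their poses are not given: they have to be found in the camera images.
- chute: Fixed straight chute, 310 mm long, white rails, on a grey base plate (x -112..+44, y -120..+191 mm). Origin on the worktop (z = 0) under the gate, on the track's centre line. The stand travels towards its -y (robot's right at yaw 0). Deck top z = 45 mm; track 67 mm wide (x +-33.5); rails 6 mm thick, tops at z = 59; open inlet end y = +185; face of the end stop (cross rail, as high) y = -106.
- gate_line (a point): Point on the deck's surface, centre of the track, where the gate stands (chute x = 0, y = 0, z = 45 mm). The dark steel gate tab, 20 mm wide and 5 mm thick, stands up through a slot here at chute x = -29.5 to -9.5 mm, 16 mm above the deck when closed, and bars the stand.
- slide_stand: Blue slide stand in the chute, on the inlet side of the gate: base 62 (its x) by 82 (its y) by 10 mm, four upright ribs 52 mm wide (x) across it, up to 41 mm; outer faces of the end ribs 31 mm from the centre in y, base ends 41 mm. About 75 g. Origin at the centre of its underside, y along the chute.
- bar_top (a point): Centre of the top of the gate's press bar: black plastic, 210 mm long (chute's y, -45 to +165 mm), 16 mm wide, outside the -x rail at chute x = -55.5 mm. Top 77 mm above the worktop when up, 60.5 when fully down. Press it anywhere along its length, 1.5 to 3.5 N; it springs back; a finger can slide along it while pressing. Two bearing posts, 73 mm high, at chute x = -95.5, y = +162 and -52 mm.
- drop_gate (a joint): Angle of the gate, one part with its bar, on a shaft along the chute's y at chute x = -95.5, z = 65 mm: 0 = bar up, gate closed (the spring returns it here); 0.40 rad = bar fully down, at a stop. The tab is below the deck from 0.25 rad, i.e. with the bar pressed 10.5 mm or more; 14 to 15 mm is a good depth.
- dropper_bottle: Bystander: white dropper bottle, 28 mm wide, 74 mm high, standing on the worktop beyond the far rail. Origin at the centre of its underside.
- sample_jar: Bystander: small jar with a green lid, 34 mm wide, 48 mm high, standing beyond the far rail. Origin at the centre of its underside.
- specimen_cup: Bystander: specimen cup with a blue lid, 64 mm wide, 84 mm high, standing beyond the far rail. Origin at the centre of its underside.
- tape_roll: Bystander: roll of tape lying flat past the end stop, 100 mm wide, 25 mm high. Origin at the centre of its underside.
- forceps: Bystander: steel forceps lying on the worktop on the robot's side of the chute, 117 mm long, 8 mm high. Origin at the centre of the underside.
Things that resemble listed ones, but are neither listed nor needed, are in the scene too. Of the things that look like the slide_stand, the largest one is meant.

How it is judged (in metres and radians):
On the way, in this order (a step that is already met when the one before it is completed fails the run):
1. a fingertip holds the bar down while the stand is still before the gate (value of joint drop_gate above 0.27 rad and contact force between the fingers and chute above 0.3 N and y of slide_stand in the frame of chute above 0.041 m), for 0.1 s.
2. the whole stand has been pushed past the gate with the bar still held down (value of joint drop_gate above 0.27 rad and contact force between the fingers and chute above 0.3 N and y of slide_stand in the frame of chute below -0.043 m), for 0.05 s.
At the end, for the whole second after the job is handed in: The stand lies at rest on the deck, flat (tilt under 0.08 rad), against the end stop (gap under 8 mm), and the gate is up again behind it (joint under 0.04 rad) (y of slide_stand in the frame of chute between -0.07 and -0.057 m and z of slide_stand in the frame of chute between 0.041 and 0.049 m and angle between slide_stand's own z axis and vertical below 0.08 rad and value of joint drop_gate below 0.04 rad and linear speed of slide_stand below 0.01 m/s); the robot touches nothing.
It fails at once if the bar is let up while the stand is over the gate (y of slide_stand in the frame of chute between -0.036 and 0.036 m and value of joint drop_gate below 0.26 rad).
It fails at once if the stand is lifted or tipped (z of slide_stand in the frame of chute above 0.055 m or angle between slide_stand's own z axis and vertical above 0.3 rad).
It fails at once if another thing on the bench is pushed away or knocked over (distance of any of dropper_bottle, sample_jar, specimen_cup, tape_roll, forceps from where it was at the start of the episode above 0.025 m or angle between any of dropper_bottle, sample_jar, specimen_cup, tape_roll, forceps's own z axis and vertical above 0.4 rad).
It also fails if it takes over 38 s, if anything falls off the work surface, if the arm or the gripper's body presses on something with over 40 N, if the wrist force passes 120 N, or if a joint passes its speed limit or range.

## Working session

There is one attempt and no reset: what is moved stays moved. The work goes in short steps, Python scripts to look and compute and a shell command to move; the robot and the scene stay as the last step left them, time stands still between calls to the robot, and variables do not carry over. Pictures are saved under pics/ and viewed, and the job is handed in when it is done.

```bash
ls; mkdir -p pics
python3 - <<'E'
from cell import *
import cv2
print(readout.get_obs()); print(env.grip_point_offset)
for n in ("scene","side","wrist"):
    im=read_camera(n); cv2.imwrite(f"pics/{n}0.png",im[:,:,::-1]); print(n,camera_params(n))
    for o in ("chute","slide_stand","bar_top","gate_line"):
        try: print(o,pinpoint(n,o))
        except Exception as e: print(o,e)
E
```

```text
pics
{'time_s': 0.0, 'qpos': array([-71.32754001,  18.43882722,  -4.01574008,  83.17500433,
         1.2946086 ,  78.540366  ,  -3.26033581]), 'joint_velocities': array([ 0.00456595,  0.02032758, -0.0457239 , -0.00510891, -0.08722253,
       -0.02533734, -0.01932295]), 'effort': array([-2.90119442e-04, -4.91284347e+01, -4.04043691e-01, -3.12538755e+01,
       -6.39964803e-02,  4.37302503e-02,  1.81562882e-04]), 'tool_pos': array([0.19927396, 0.61811935, 0.22146327]), 'tool_rot': array([ -87.21571758,   89.89089584, -105.07864167]), 'force': array([0.3059579 , 0.49467478, 0.66081516]), 'wrist_torque': array([ 0.00676333, -0.01054326,  0.02931996]), 'grip_width': 0.08692123592760809}
0.0187
scene {'fx': 474.0247449023809, 'fy': 474.0247449023809, 'cx': 244.4276211514903, 'cy': 198.37188676345116, 'k1': -0.1387190291218228, 'rvec': array([ 2.14895077, -1.18327247,  0.47918103]), 'tvec': array([-0.26297496,  0.42001627,  0.7246611 ])}
chute [{'at': [-0.0032, 0.0518, 1.0648], 'score': 0.59}]
slide_stand [{'at': [-0.0698, -0.0001, 1.0529], 'score': 0.96}, {'at': [-0.2589, 0.1273, 0.9908], 
[... 663 characters left out ...]
0.0006, -0.0718, 1.1801], 'score': 0.57}]
bar_top [{'at': [-0.0649, -0.0002, 0.933], 'score': 0.78}]
gate_line [{'at': [0.0123, 0.0315, 0.9291], 'score': 0.98}]
wrist {'fx': 271.25902698241043, 'fy': 271.25902698241043, 'cx': 248.32707465211192, 'cy': 193.67283963505616, 'k1': -0.0347515144460318, 'hand_eye': array([[-3.34579227e-04, -2.46109367e-01,  9.69242007e-01,
        -1.61651795e-01],
       [ 9.99999889e-01, -4.02722585e-04,  2.42937664e-04,
        -4.57914179e-04],
       [ 3.30546412e-04,  9.69241981e-01,  2.46109475e-01,
        -6.80483362e-02],
       [ 0.00000000e+00,  0.00000000e+00,  0.00000000e+00,
         1.00000000e+00]])}
chute []
slide_stand []
bar_top []
gate_line []
```

View pics/scene0.png

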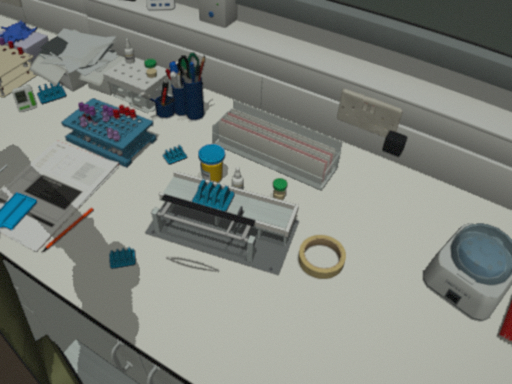

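View pics/side0.png

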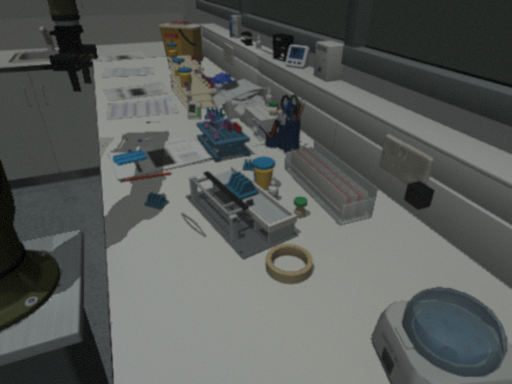

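```bash
cat > h.py <<'E'
import numpy as np, cv2
from cell import *
from scipy.spatial.transform import Rotation as R
def toworld(c,p):
    P=camera_params(c); M=cv2.Rodrigues(P['rvec'])[0]
    return M.T@(np.array(p)-P['tvec'])
def proj(c,X):
    P=camera_params(c); M=cv2.Rodrigues(P['rvec'])[0]
    q=np.atleast_2d(X)@M.T+P['tvec']; s=q[:,:2]/q[:,2:]
    s=s*(1+P['k1']*(s**2).sum(1,keepdims=True))
    return s*[P['fx'],P['fy']]+[P['cx'],P['cy']]
E
python3 - <<'E'
from h import *
for c,l in {'scene':dict(ch=[-0.0032, 0.0518, 1.0648],s1=[-0.0698, -0.0001, 1.0529],s2=[-0.2589, 0.1273, 0.9908],s3=[-0.1763, -0.1077, 1.2123],s4=[-0.0783, -0.0536, 1.1615],bar=[-0.0799, 0.0204, 0.9901],gl=[-0.0018, 0.0184, 1.0342]),
'side':dict(ch=[0.0073, 0.0783, 0.9504],ch2=[-0.0681, -0.007, 0.9329],s1=[-0.0225, 0.0065, 0.9793],s2=[0.0006, -0.0718, 1.1801],bar=[-0.0649, -0.0002, 0.933],gl=[0.0123, 0.0315, 0.9291])}.items():
  for k,p in l.items(): w=toworld(c,p); print(c,k,w.round(4),proj(c,w).round(0))
E
```

```text
scene ch [0.5627 0.0456 0.0033] [[243. 221.]]
scene s1 [0.5526 0.1185 0.0464] [[213. 198.]]
scene s2 [0.3375 0.2064 0.0031] [[122. 259.]]
scene s3 [0.6551 0.3075 0.0008] [[176. 156.]]
scene s4 [0.6442 0.1851 0.0028] [[213. 177.]]
scene bar [0.4981 0.0968 0.0785] [[206. 208.]]
scene gl [0.5664 0.0469 0.0485] [[244. 207.]]
side ch [ 0.5609  0.0474 -0.0044] [[254. 219.]]
side ch2 [0.501  0.1009 0.0782] [[224. 185.]]
side s1 [0.5552 0.1155 0.0425] [[243. 191.]]
side s2 [0.6522 0.306  0.0066] [[251. 166.]]
side bar [0.5028 0.0966 0.0723] [[225. 188.]]
side gl [0.5678 0.0509 0.0467] [[256. 201.]]
```

Stand look-alikes in the scene picture are at (213,195) in the chute, (122,258) on the robot's side, (175,155) behind, and (50,93) far left. I take the one in the chute, since it is also the largest. Next I fit the chute pose and check it with overlays in close crops.

```bash
cat > ov.py <<'E'
from h import *
import sys
def model(x,y,yaw,sy):
    c,s=np.cos(yaw),np.sin(yaw); M=np.array([[c,-s,0],[s,c,0],[0,0,1]]);o=np.array([x,y,0])
    L=[]
    def poly(p,col): L.append((np.array(p)@M.T+o,col))
    poly([[-.112,-.12,0],[.044,-.12,0],[.044,.191,0],[-.112,.191,0],[-.112,-.12,0]],(0,0,255))
    for a,b in((-.0395,-.0335),(.0335,.0395)):
        poly([[a,-.106,.059],[b,-.106,.059],[b,.185,.059],[a,.185,.059],[a,-.106,.059]],(0,255,0))
    poly([[-.0635,-.045,.077],[-.0475,-.045,.077],[-.0475,.165,.077],[-.0635,.165,.077],[-.0635,-.045,.077]],(255,0,255))
    for d in(-.031,.031): poly([[-.026,sy+d,.055],[-.026,sy+d,.086],[.026,sy+d,.086],[.026,sy+d,.055]],(0,255,255))
    return L
def draw(c,fn,pose,box,k=4,tag='pics/'):
    im=cv2.imread(fn); x0,y0,x1,y1=box
    im=cv2.resize(im[y0:y1,x0:x1],None,fx=k,fy=k,interpolation=cv2.INTER_CUBIC)
    raw=im.copy()
    for p,col in model(*pose):
        q=((proj(c,p)-[x0,y0]+.5)*k).round().astype(int)
        cv2.polylines(im,[q.reshape(-1,1,2)],False,col,1)
    return raw,im
E
python3 - <<'E'
from ov import *
pose=(.566,.0485,np.radians(9.6),.069)
for c,b in(('scene',(140,150,310,280)),('side',(170,150,310,260))):
    r,i=draw(c,f'pics/{c}0.png',pose,b); cv2.imwrite(f'pics/{c}_ov1.png',i); cv2.imwrite(f'pics/{c}_crop1.png',r)
E
```

```text
(no output)
```

View pics/scene_ov1.png

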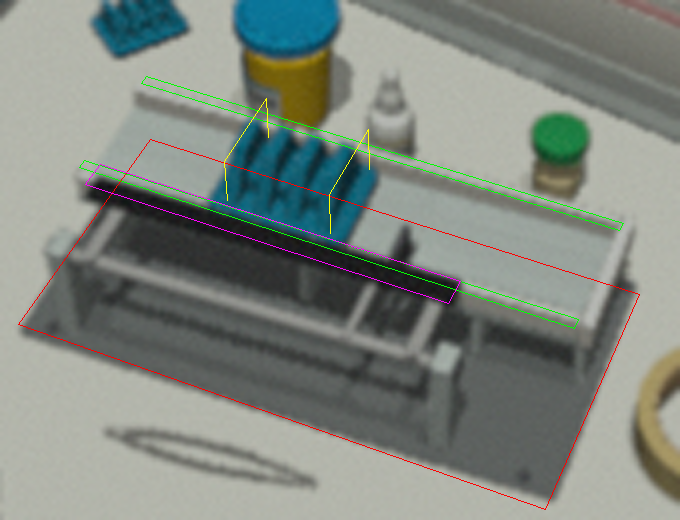

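View pics/side_ov1.png

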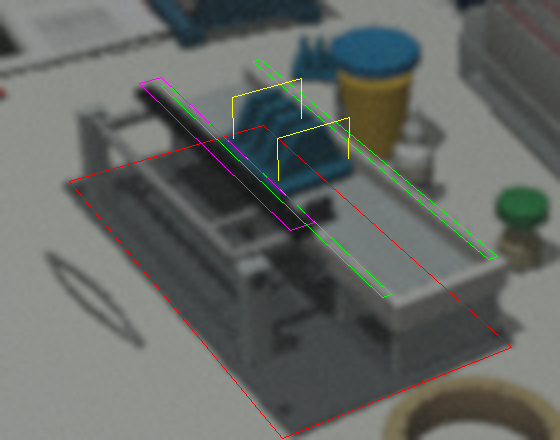

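View pics/scene_crop1.png

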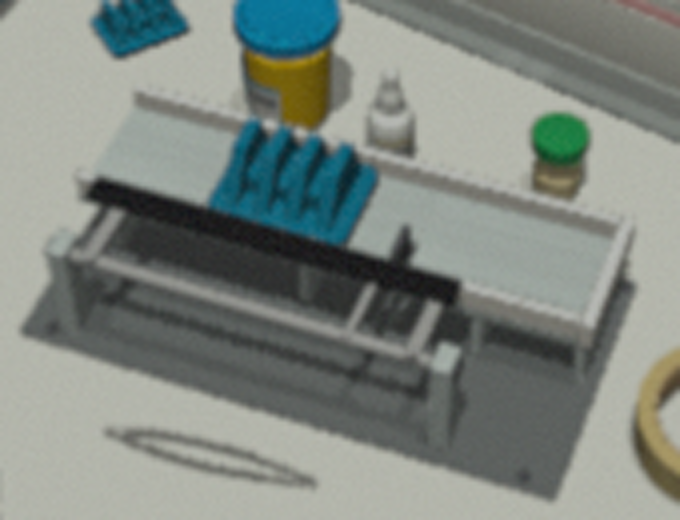

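Run:
```python
from ov import *
from scipy.optimize import least_squares
sc=[((22,333),(-.112,.191,0)),((555,500),(-.112,-.12,0)),((635,283),(.044,-.12,0)),((135,92),(.0395,.185,.059)),((80,172),(-.0395,.185,.059)),((592,325),(-.0395,-.112,.059)),((632,218),(.0395,-.112,.059)),((460,283),(-.0475,-.045,.077)),((95,178),(-.0475,.165,.077))]
sd=[((68,182),(-.112,.191,0)),((283,437),(-.112,-.12,0)),((512,347),(.044,-.12,0)),((398,302),(-.0395,-.112,.059)),((507,262),(.0395,-.112,.059)),((250,67),(.0395,.185,.059)),((140,88),(-.0635,.165,.077)),((292,230),(-.0635,-.045,.077))]
S=[('scene',np.array([p[0] for p in sc])/4+[139.5,149.5],np.array([p[1] for p in sc])),('side',np.array([p[0] for p in sd])/4+[169.5,149.5],np.array([p[1] for p in sd]))]
def res(v,SS):
    c,s=np.cos(v[2]),np.sin(v[2]);M=np.array([[c,-s,0],[s,c,0],[0,0,1]])
    return np.concatenate([(proj(n,X@M.T+[v[0],v[1],0])-u).ravel() for n,u,X in SS])
for SS in (S,S[:1],S[1:]):
    r=least_squares(res,[.566,.0485,.16],args=(SS,),loss='soft_l1'); print(r.x,np.degrees(r.x[2]),res(r.x,SS).reshape(-1,2).round(1).tolist())
    if SS is S: v=r.x
def cinv(w): 
    c,s=np.cos(v[2]),np.sin(v[2]); d=np.array(w)[:2]-v[:2]; return (c*d[0]+s*d[1],-s*d[0]+c*d[1])
print(cinv([0.5526,0.1185]),cinv([0.5552,0.1155]))
pose=(v[0],v[1],v[2],.069)
for c,b in(('scene',(140,150,310,280)),('side',(170,150,310,260))):
    r,i=draw(c,f'pics/{c}0.png',pose,b); cv2.imwrite(f'pics/{c}_ov2.png',i)
```

```text
[0.56622604 0.04889065 0.20126773] 11.531791483104229 [[-0.9, 0.2], [-0.3, 1.2], [0.8, 1.2], [0.9, -2.5], [-1.2, 0.7], [-0.6, 0.3], [0.1, 0.5], [0.8, -1.0], [0.6, -1.6], [-1.4, 0.9], [2.3, 0.3], [0.9, -1.1], [-0.9, -0.2], [-0.1, -1.2], [0.3, -1.7], [-1.7, -0.6], [0.6, 0.2]]
[0.56649951 0.04941497 0.21103951] 12.091673415360916 [[-1.0, 0.8], [0.2, 0.7], [0.6, 0.6], [0.3, -2.1], [-1.5, 1.1], [-0.4, -0.2], [-0.1, -0.1], [0.9, -1.3], [0.3, -1.2]]
[0.56619843 0.04754333 0.18007565] 10.317574742163043 [[-0.3, 0.3], [0.9, 0.5], [0.5, -0.2], [-1.7, 0.3], [-0.4, -0.4], [1.8, -1.7], [-0.6, -0.9], [0.1, 0.4]]
(np.float64(0.0005647299069964761), np.float64(0.07092821315105512)) (np.float64(0.002512511236363561), np.float64(0.0674690011175178))
```

View pics/scene_ov2.png

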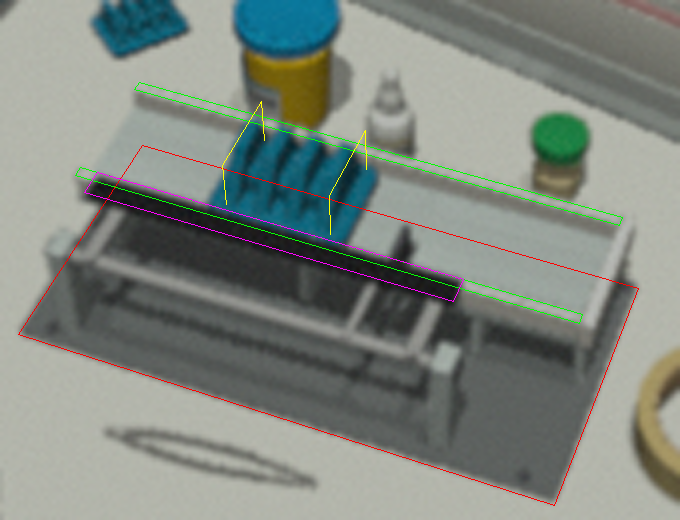

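View pics/side_ov2.png

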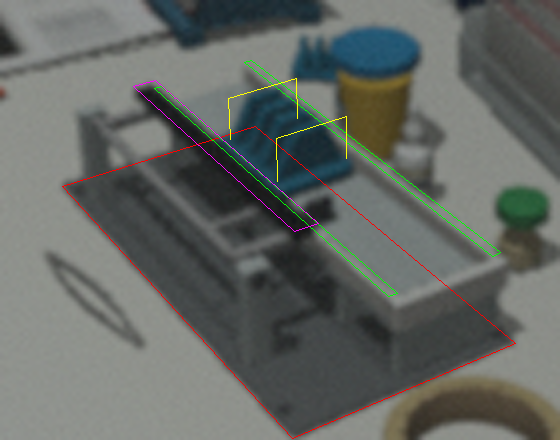

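```bash
cat >> h.py <<'E'
V=np.array([.5662,.0488,np.radians(11.3)])
def c2w(x,y):
    c,s=np.cos(V[2]),np.sin(V[2]); return np.array([V[0]+c*x-s*y,V[1]+s*x+c*y])
def w2c(w):
    c,s=np.cos(V[2]),np.sin(V[2]); d=np.array(w)[:2]-V[:2]; return np.array([c*d[0]+s*d[1],-s*d[0]+c*d[1]])
def st():
    o=readout.get_obs(); M=R.from_euler('xyz',o['tool_rot'],degrees=True).as_matrix()
    ax=M[:,1]; ang=np.degrees(np.arctan2(ax[1],ax[0])); c=w2c(o['tool_pos'])
    print('t',round(o['time_s'],2),'tcp',o['tool_pos'].round(4),'chute',c.round(4),'jaw ang',ang.round(2),'tilt x',M[:,0].round(3),'F',o['force'].round(2),'w',round(o['grip_width'],4))
    return o,M
E
python3 - <<'E'
from h import *
st(); print(c2w(-.0277,.125),c2w(-.0277,.0))
E
```

```text
t 0.75 tcp [0.1994 0.6187 0.2226] chute [-0.248   0.6307] jaw ang 72.14 tilt x [ 0.  0. -1.] F [0.52 0.1  0.35] w 0.0867
[0.51454371 0.16594912] [0.53903697 0.04337229]
```

```bash
python3 -m pendant '{"xyz":[[0.031,-0.045,0],[0.031,-0.045,0],[0.031,-0.045,0],[0.031,-0.045,0],[0.031,-0.045,0],[0.031,-0.045,0],[0.031,-0.045,0],[0.031,-0.045,0],[0.031,-0.045,0],[0.031,-0.045,0]],"turn":[-0.106,-0.106,-0.106,-0.106,-0.106,-0.106,-0.106,-0.106,-0.106,-0.106]}' 0.46
python3 - <<'E'
from h import *
o,M=st(); im=read_camera('wrist'); cv2.imwrite('pics/w1.png',cv2.resize(im[:,:,::-1],None,fx=1.5,fy=1.5))
E
```

```text
time_s: 2.0
tool_pos: [0.5129, 0.1583, 0.2242]
tool_rot: [126.2, 89.5, 46.2]
force: [0.8, 0.2, -0.3]
grip_width: 0.04
t 2.0 tcp [0.5129 0.1583 0.2242] chute [-0.0308  0.1178] jaw ang 10.02 tilt x [ 0.006  0.007 -1.   ] F [ 0.78  0.24 -0.34] w 0.04
```

View pics/w1.png

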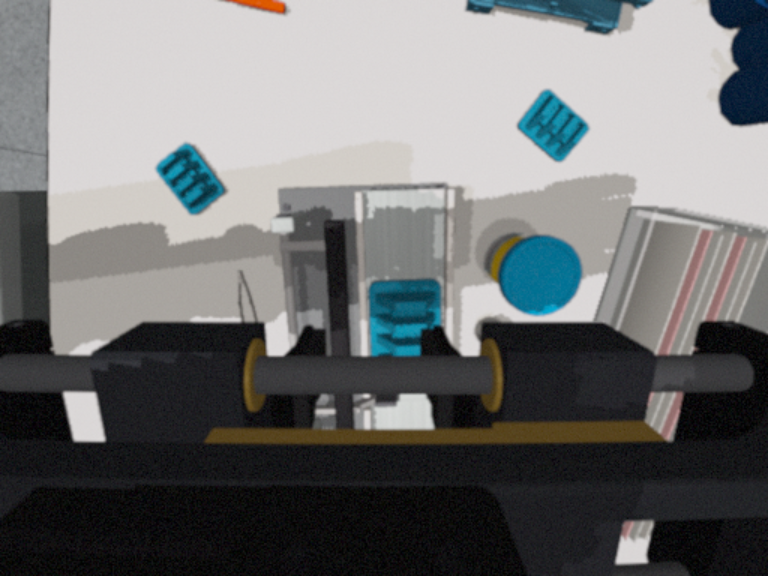

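```bash
cat >> ov.py <<'E'
def projw(o,M,X):
    P=camera_params('wrist'); T=np.eye(4);T[:3,:3]=M;T[:3,3]=o['tool_pos']; C=np.linalg.inv(T@P['hand_eye'])
    q=np.atleast_2d(X)@C[:3,:3].T+C[:3,3]; s=q[:,:2]/q[:,2:]
    s=s*(1+P['k1']*(s**2).sum(1,keepdims=True))
    return s*[P['fx'],P['fy']]+[P['cx'],P['cy']]
def wshot(fn,pose,box,k=4):
    o,M=st(); im=read_camera('wrist')[:,:,::-1]; x0,y0,x1,y1=box
    raw=cv2.resize(im[y0:y1,x0:x1],None,fx=k,fy=k,interpolation=cv2.INTER_CUBIC); i=raw.copy()
    for p,col in model(*pose):
        q=((projw(o,M,p)-[x0,y0]+.5)*k).round().astype(int)
        cv2.polylines(i,[q.reshape(-1,1,2)],False,col,1)
    cv2.imwrite(fn+'.png',i); cv2.imwrite(fn+'_raw.png',raw)
E
python3 - <<'E'
from ov import *
wshot('pics/w2',(*V,.069),(170,110,330,250))
E
```

```text
t 2.05 tcp [0.5173 0.149  0.2245] chute [-0.0283  0.1078] jaw ang 9.21 tilt x [ 0.01   0.001 -1.   ] F [ 2.98 -6.56  1.31] w 0.04
```

View pics/w2.png

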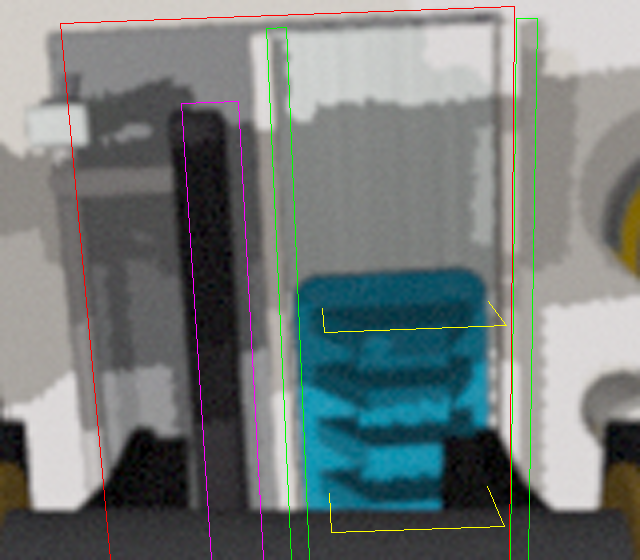

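View pics/w2_raw.png

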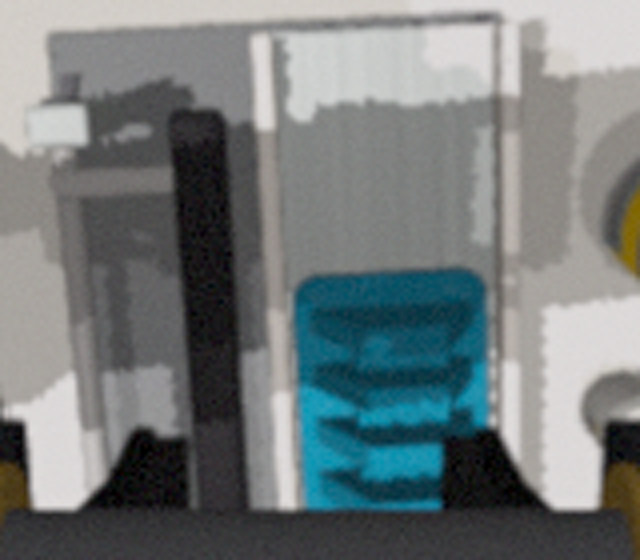

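```bash
python3 -m pendant '{"xyz":[[-0.003,0.02,0],[0,0,0],[0,0,0]],"turn":[0.036,0,0]}'
python3 - <<'E'
from ov import *
wshot('pics/w3',(*V,.069),(170,110,330,250))
E
```

```text
time_s: 2.48
tool_pos: [0.511, 0.1764, 0.2244]
tool_rot: [109.4, 89.5, 31.3]
force: [-0.4, 0.4, 0.5]
grip_width: 0.04
t 2.48 tcp [0.511  0.1764 0.2244] chute [-0.0291  0.136 ] jaw ang 11.97 tilt x [ 0.007  0.005 -1.   ] F [-0.39  0.38  0.55] w 0.04
```

View pics/w3.png

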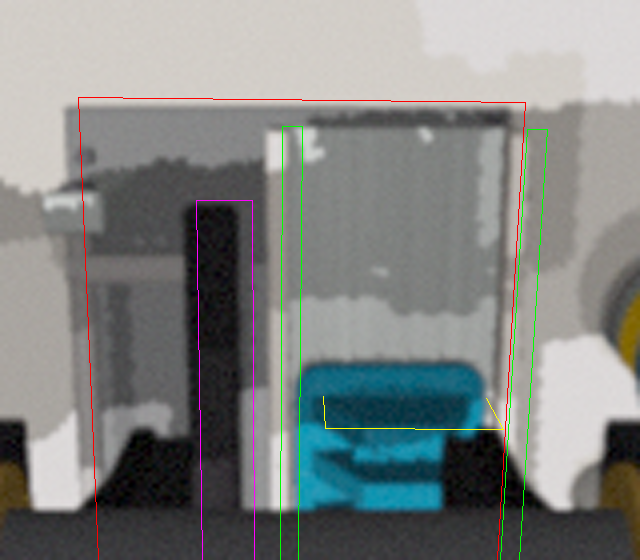

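Run:
```python
from ov import *
from scipy.optimize import least_squares
o,M=st()
sc=[((66,106),(-.112,.191,0)),((187,206),(-.0635,.165,.077)),((238,206),(-.0475,.165,.077)),((266,130),(-.0395,.185,.059)),((505,128),(.0335,.185,.059)),((300,500),(-.0335,None,.059))]
u=np.array([p[0] for p in sc])/4+[169.5,109.5];X=np.array([(a,b if b else 0,c) for _,(a,b,c) in sc][:5])
def res(v):
    c,s=np.cos(v[2]),np.sin(v[2]);Q=np.array([[c,-s,0],[s,c,0],[0,0,1]])
    f=lambda x:projw(o,M,np.atleast_2d(x)@Q.T+[v[0],v[1],0])
    r=list((f(X)-u[:5]).ravel())
    for (px,py),x,z in (((297,500),-.0335,.059),((243,490),-.0475,.077),((193,440),-.0635,.077)):
        l=f([[x,y,z] for y in np.linspace(.02,.18,50)]); r.append(np.interp(py/4+109.5,l[::-1,1] if l[0,1]>l[-1,1] else l[:,1],l[::-1,0] if l[0,1]>l[-1,1] else l[:,0])-(px/4+169.5))
    return np.array(r)
r=least_squares(res,V,loss='soft_l1'); print(r.x,np.degrees(r.x[2]),r.fun.round(1))
```

```text
t 2.52 tcp [0.5108 0.1769 0.2243] chute [-0.0292  0.1365] jaw ang 11.99 tilt x [ 0.007  0.005 -1.   ] F [-0.89  0.6  -0.66] w 0.0399
[0.56621468 0.04903093 0.22217694] 12.729800731292336 [-0.3  0.1 -1.2  0.1  0.  -0.1  0.2  0.1  1.8 -0.2 -0.7  1.  -0.2]
```

```bash
sed -i 's/^V=.*/V=np.array([.5662,.0490,np.radians(12.2)])/' h.py
python3 - <<'E'
from h import *
o,M=st(); print(c2w(-.028,.127)-o['tool_pos'][:2])
print(w2c([0.5526,0.1185]),w2c([0.5552,0.1155]))
im=read_camera('wrist')
P=camera_params('wrist');T=np.eye(4);T[:3,:3]=M;T[:3,3]=o['tool_pos'];C=T@P['hand_eye']
for p in spot_in('wrist','slide_stand')[:2]+pinpoint('wrist','slide_stand')[:3]:
    w=C@np.append(p['at'],1); print(p['score'],w[:3].round(4),w2c(w).round(4))
E
```

```text
t 2.52 tcp [0.5108 0.1769 0.2243] chute [-0.0271  0.1367] jaw ang 11.99 tilt x [ 0.007  0.005 -1.   ] F [-0.89  0.6  -0.66] w 0.0399
[ 0.00116722 -0.00969131]
[0.00139422 0.07080442] [0.00330152 0.06732273]
0.77 [0.34   0.2072 0.0154] [-0.1877  0.2025]
0.75 [0.5372 0.1419 0.0606] [-0.0088  0.097 ]
0.74 [ 0.6492  0.3083 -0.0024] [0.1359 0.2359]
0.63 [0.5467 0.1177 0.042 ] [-0.0045  0.0713]
0.63 [0.3378 0.2064 0.001 ] [-0.19    0.2021]
```

```bash
python3 -m pendant '{"xyz":[[0.001,-0.009,-0.03],[0,0,-0.04],[0,0,-0.035],[0,0,-0.025],[0,0,0],[0,0,0]],"turn":[0,0,0,0,0,0]}'
python3 - <<'E'
from ov import *
st()
for c,b in(('scene',(140,150,310,280)),('side',(170,150,310,260))):
    cv2.imwrite(f'pics/{c}3r.png',read_camera(c)[:,:,::-1])
    r,i=draw(c,f'pics/{c}3r.png',(*V,.069),b); cv2.imwrite(f'pics/{c}3.png',r)
E
```

```text
time_s: 3.42
tool_pos: [0.5134, 0.1663, 0.0933]
tool_rot: [106.3, 89.2, 28.2]
force: [0.7, -0.5, 0.4]
grip_width: 0.0398
t 3.42 tcp [0.5134 0.1663 0.0933] chute [-0.0268  0.1258] jaw ang 11.85 tilt x [ 0.012  0.006 -1.   ] F [ 0.66 -0.52  0.41] w 0.0398
```

View pics/side3.png

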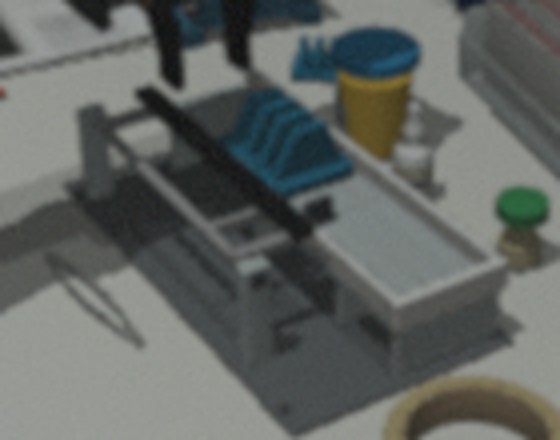

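View pics/scene3.png

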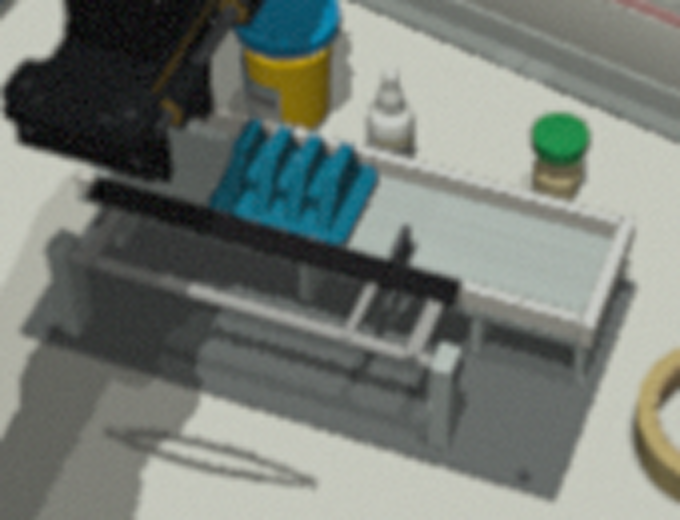

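Run:
```python
from ov import *
for x,z in((-.0555,.077),(-.0545,.093),(.001,.093)):
    w=np.append(c2w(x,.126),z); print(x,z,((proj('side',w)-[169.5,149.5])*4).round(), ((proj('scene',w)-[139.5,149.5])*4).round())
```

```text
-0.0555 0.077 [[169. 107.]] [[155. 203.]]
-0.0545 0.093 [[169.  85.]] [[154. 181.]]
0.001 0.093 [[242.  64.]] [[197. 112.]]
```

```bash
python3 -m pendant '{"xyz":[[-0.001,0,-0.016],[0,0,-0.008],[0,0,-0.006],[0,0,0],[0,0,0]],"turn":[0,0,0,0,0]}'
python3 - <<'E'
from ov import *
st()
for c,b in(('scene',(140,150,310,280)),('side',(170,150,310,260))):
    cv2.imwrite(f'pics/{c}4r.png',read_camera(c)[:,:,::-1])
    r,i=draw(c,f'pics/{c}4r.png',(*V,.069),b); cv2.imwrite(f'pics/{c}4.png',r)
E
```

```text
time_s: 4.15
tool_pos: [0.5147, 0.1673, 0.0645]
tool_rot: [106.3, 88.9, 28.2]
force: [-0.8, 1.0, 3.6]
grip_width: 0.0401
t 4.15 tcp [0.5147 0.1673 0.0645] chute [-0.0254  0.1265] jaw ang 11.87 tilt x [ 0.017  0.009 -1.   ] F [-0.81  1.01  3.63] w 0.0401
```

View pics/side4.png

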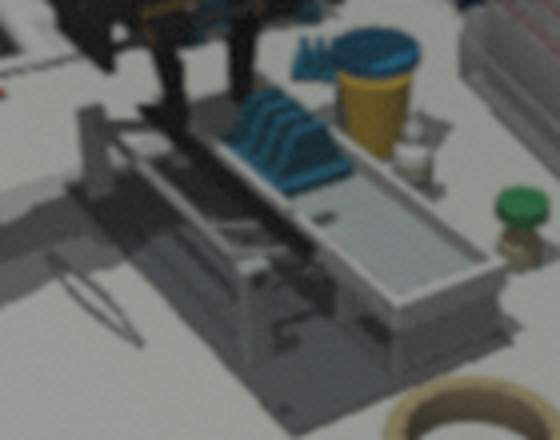

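View pics/scene4.png

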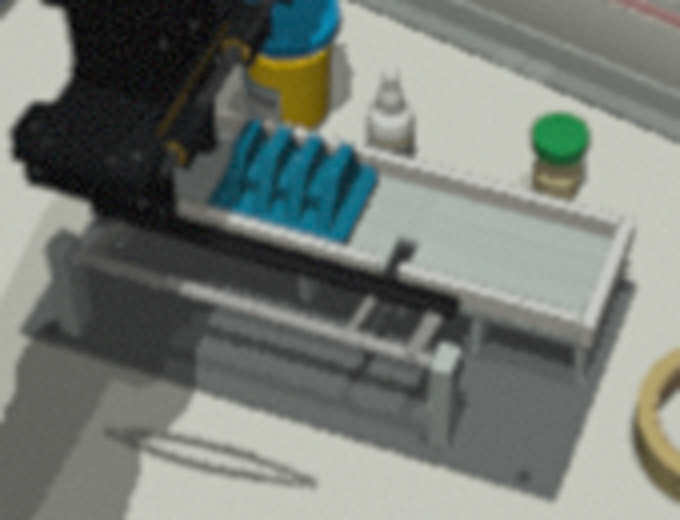

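```bash
python3 -m pendant '{"xyz":[[0,0,-0.003],[0.0005,-0.006,-0.0005],[0.0005,-0.006,-0.0005],[0.001,-0.006,-0.0005]],"turn":[0.002,0.002,0.002,0]}'
python3 - <<'E'
from ov import *
st()
E
```

```text
time_s: 4.75
tool_pos: [0.5179, 0.1515, 0.061]
tool_rot: [111.5, 88.6, 33.8]
force: [0.5, 2.7, 3.0]
grip_width: 0.0401
t 4.75 tcp [0.5179 0.1515 0.061 ] chute [-0.0255  0.1104] jaw ang 12.33 tilt x [ 0.021  0.014 -1.   ] F [0.47 2.65 2.95] w 0.0401
```

```bash
python3 -m pendant '{"xyz":[[0.0005,-0.006,0.001],[0.0005,-0.006,0],[0.001,-0.006,0]],"turn":[0,0,0]}'
python3 - <<'E'
from ov import *
st()
for c,b in(('scene',(140,150,310,280)),('side',(170,150,310,260))):
    cv2.imwrite(f'pics/{c}5r.png',read_camera(c)[:,:,::-1])
    r,i=draw(c,f'pics/{c}5r.png',(*V,.052),b); cv2.imwrite(f'pics/{c}5.png',r)
    print([(p['score'],w2c(toworld(c,p['at'])).round(4)) for p in pinpoint(c,'slide_stand')])
E
```

```text
time_s: 5.12
tool_pos: [0.5205, 0.1326, 0.0624]
tool_rot: [112.4, 88.5, 34.7]
force: [1.1, 2.9, 2.7]
grip_width: 0.0402
t 5.12 tcp [0.5205 0.1326 0.0624] chute [-0.027   0.0914] jaw ang 12.31 tilt x [ 0.021  0.015 -1.   ] F [1.06 2.91 2.73] w 0.0402
[(0.67, array([-0.1897,  0.2028])), (0.55, array([-0.0012,  0.0511])), (0.37, array([0.1407, 0.2335]))]
[(0.73, array([0.0007, 0.0416])), (0.49, array([-0.194 ,  0.2009]))]
```

View pics/side5.png

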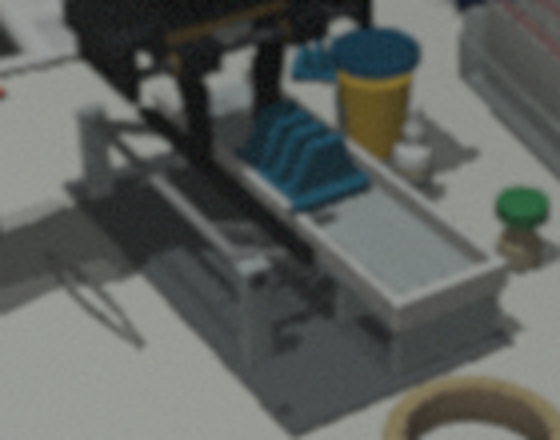

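View pics/scene5.png

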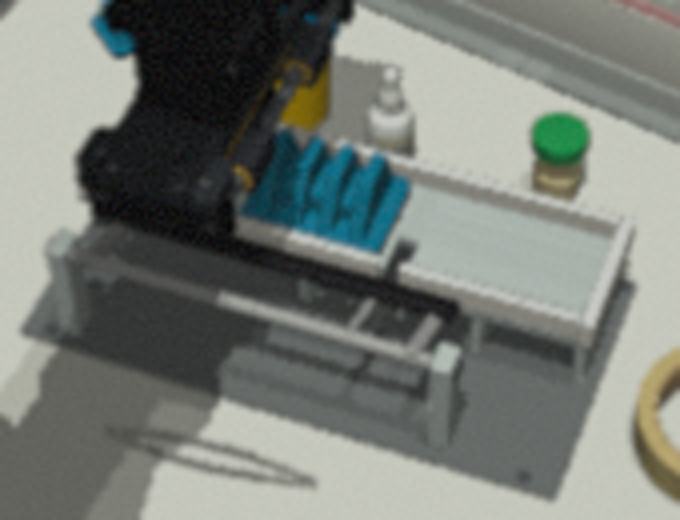

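```bash
python3 -m pendant '{"xyz":[[0.001,-0.006,-0.0005],[0.001,-0.006,-0.0002],[0.001,-0.006,-0.0002],[0.001,-0.006,-0.0002],[0.001,-0.006,-0.0002]],"turn":[0,0,0,0,0]}'
python3 - <<'E'
from ov import *
st()
E
```

```text
time_s: 5.95
tool_pos: [0.5261, 0.1028, 0.0614]
tool_rot: [113.7, 88.4, 36.1]
force: [1.0, 4.2, 3.8]
grip_width: 0.0402
t 5.95 tcp [0.5261 0.1028 0.0614] chute [-0.0278  0.061 ] jaw ang 12.41 tilt x [ 0.022  0.016 -1.   ] F [1.03 4.21 3.78] w 0.0402
```

```bash
python3 -m pendant '{"xyz":[[0.0013,-0.006,0.0005],[0.0013,-0.006,0],[0.0013,-0.006,0],[0.0013,-0.006,0],[0.0013,-0.006,0]],"turn":[0,0,0,0,0]}'
python3 - <<'E'
from ov import *
st()
for c,b in(('scene',(140,150,310,280)),('side',(170,150,310,260))):
    cv2.imwrite(f'pics/{c}6r.png',read_camera(c)[:,:,::-1])
    r,i=draw(c,f'pics/{c}6r.png',(*V,.052),b); cv2.imwrite(f'pics/{c}6.png',r)
    print([(p['score'],w2c(toworld(c,p['at'])).round(4)) for p in pinpoint(c,'slide_stand')])
E
```

```text
time_s: 6.58
tool_pos: [0.5326, 0.0705, 0.0618]
tool_rot: [114.7, 88.5, 37.1]
force: [1.0, 4.1, 3.4]
grip_width: 0.0402
t 6.58 tcp [0.5326 0.0705 0.0618] chute [-0.0283  0.0281] jaw ang 12.39 tilt x [ 0.022  0.016 -1.   ] F [1.01 4.11 3.43] w 0.0402
[(0.88, array([-0.193 ,  0.2023])), (0.69, array([-0.002 , -0.0145]))]
[(0.83, array([-0.0022, -0.0199])), (0.56, array([-0.1934,  0.1962]))]
```

View pics/side6.png

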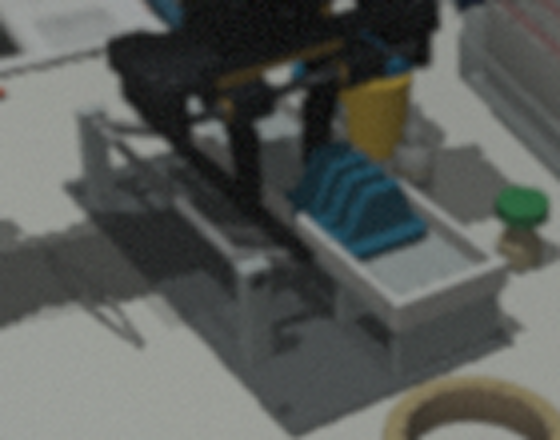

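View pics/scene6.png

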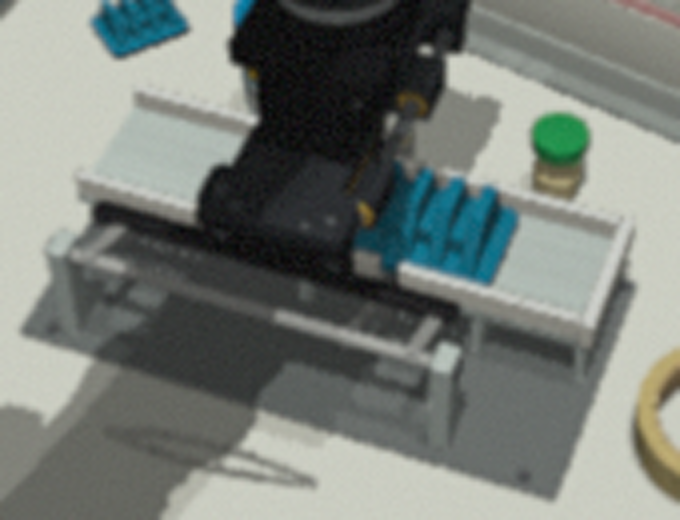

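```bash
python3 -m pendant '{"xyz":[[0.0015,-0.006,0.0003],[0.0015,-0.006,0],[0.0015,-0.006,0],[0.0015,-0.006,0],[0.0015,-0.006,0]],"turn":[0,0,0,0,0]}'
python3 - <<'E'
from ov import *
st()
E
```

```text
time_s: 7.4
tool_pos: [0.5398, 0.0395, 0.0618]
tool_rot: [116.8, 88.5, 39.3]
force: [0.3, 2.7, 3.6]
grip_width: 0.0401
t 7.4 tcp [0.5398 0.0395 0.0618] chute [-0.0278 -0.0037] jaw ang 12.45 tilt x [ 0.02   0.016 -1.   ] F [0.32 2.67 3.59] w 0.0401
```

```bash
python3 -m pendant '{"xyz":[[0.001,-0.005,0],[0.001,-0.005,0],[0.001,-0.004,0]],"turn":[0,0,0]}'
python3 - <<'E'
from ov import *
st()
for c,b in(('scene',(140,150,310,280)),('side',(170,150,310,260))):
    cv2.imwrite(f'pics/{c}7r.png',read_camera(c)[:,:,::-1])
    r,i=draw(c,f'pics/{c}7r.png',(*V,-.065),b); cv2.imwrite(f'pics/{c}7.png',r)
    print([(p['score'],w2c(toworld(c,p['at'])).round(4)) for p in pinpoint(c,'slide_stand')])
E
```

```text
time_s: 7.78
tool_pos: [0.543, 0.0244, 0.0618]
tool_rot: [117.3, 88.5, 39.7]
force: [0.3, 3.7, 3.5]
grip_width: 0.0398
t 7.78 tcp [0.543  0.0244 0.0618] chute [-0.0278 -0.0192] jaw ang 12.43 tilt x [ 0.02   0.017 -1.   ] F [0.25 3.72 3.47] w 0.0398
[(0.91, array([-0.1897,  0.202 ])), (0.89, array([0.1373, 0.2364])), (0.76, array([-0.0045, -0.0627]))]
[(0.74, array([-0.1926,  0.1987])), (0.72, array([ 0.0006, -0.0658]))]
```

View pics/side7.png

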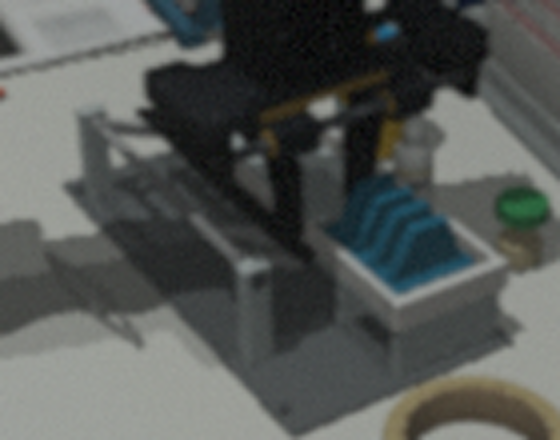

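View pics/scene7.png

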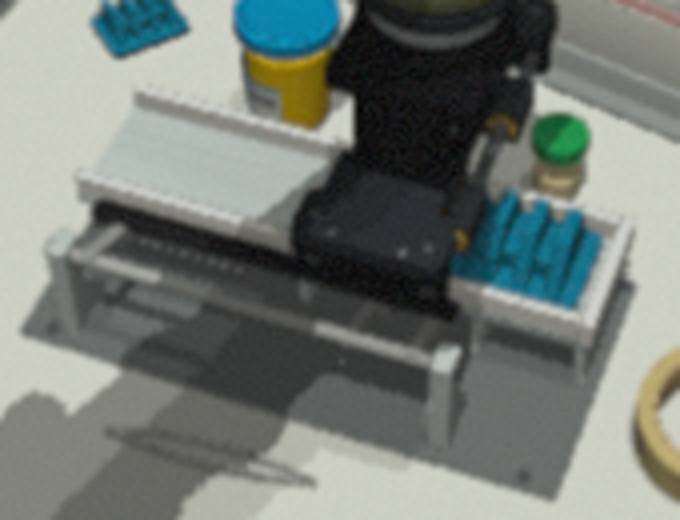

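```bash
python3 -m pendant '{"xyz":[[0.0005,-0.003,0],[0.0005,-0.003,0]],"turn":[0,0]}'; python3 -m pendant '{"xyz":[[0,-0.002,0]],"turn":[0]}';python3 - <<'E'
from ov import *
st()
E
```

```text
time_s: 8.22
tool_pos: [0.5439, 0.0192, 0.0618]
tool_rot: [118.9, 88.5, 41.4]
force: [-0.9, 7.9, 5.1]
grip_width: 0.04
time_s: 8.35
tool_pos: [0.5438, 0.0191, 0.0619]
tool_rot: [123.0, 88.4, 45.6]
force: [0.2, 8.6, 5.0]
grip_width: 0.04
t 8.35 tcp [0.5438 0.0191 0.0619] chute [-0.0282 -0.0245] jaw ang 12.55 tilt x [ 0.019  0.02  -1.   ] F [0.18 8.61 5.05] w 0.04
```

Force rises and the motion has stopped at exactly the predicted spot, so the stand is against the end stop. I back off along the chute, then lift.

```bash
python3 -m pendant '{"xyz":[[0,0.003,0],[-0.001,0.005,0],[0,0,0.008],[0,0,0.012],[0,0,0.03],[0,0,0.04],[0,0,0.04],[0,0,0],[0,0,0]],"turn":[0,0,0,0,0,0,0,0,0]}'
python3 - <<'E'
from ov import *
wshot('pics/w8',(*V,-.065),(150,110,350,250))
for c,b in(('scene',(140,150,310,280)),('side',(170,150,310,260))):
    cv2.imwrite(f'pics/{c}8r.png',read_camera(c)[:,:,::-1])
    r,i=draw(c,f'pics/{c}8r.png',(*V,-.065),b); cv2.imwrite(f'pics/{c}8.png',r)
    print([(p['score'],toworld(c,p['at'])[2],w2c(toworld(c,p['at'])).round(4)) for p in pinpoint(c,'slide_stand')])
E
```

```text
time_s: 9.48
tool_pos: [0.5362, 0.0226, 0.1944]
tool_rot: [140.1, 89.1, 62.5]
force: [0.3, 0.0, -0.1]
grip_width: 0.04
t 9.47 tcp [0.5362 0.0226 0.1944] chute [-0.0349 -0.0194] jaw ang 12.41 tilt x [ 0.007  0.014 -1.   ] F [ 0.34  0.03 -0.12] w 0.04
[(0.87, np.float64(0.043568087659293694), array([-0.0031, -0.0655])), (0.73, np.float64(0.00048574169186212264), array([0.137 , 0.2339])), (0.67, np.float64(0.003909252079966422), array([-0.0023, -0.0004])), (0.58, np.float64(0.0033141203457520674), array([-0.1925,  0.2064]))]
[(0.78, np.float64(0.043260916955284556), array([-0.    , -0.0698])), (0.63, np.float64(0.048369670240275706), array([0.0012, 0.0014])), (0.56, np.float64(-0.004084030547022951), array([-0.1937,  0.1992]))]
```

View pics/side8.png

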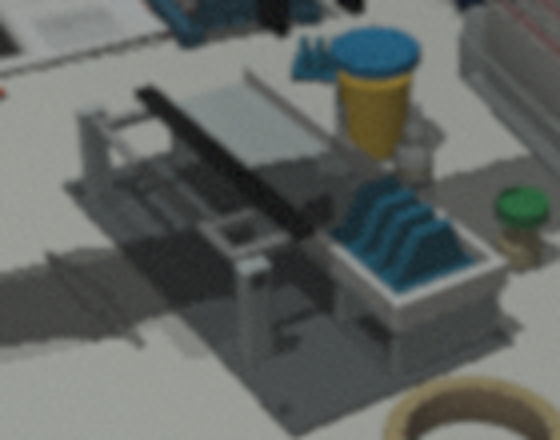

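View pics/scene8.png

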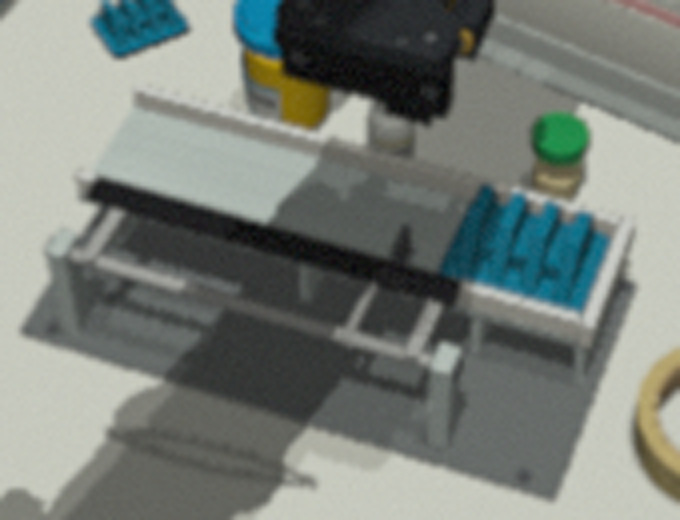

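The stand is flat against the end stop (scene crop 530,250). The bar is up, the gate tab stands behind the stand at (405,240), the bystanders are unmoved and the arm is clear.

```bash
python3 -c "
from cell import *
print(sign_off())"
```

```text
the job is handed in; nothing more can be done
None
```

The stand is against the end stop with the gate closed behind it, and the job is handed in; it took about 9.6 s of the 38 s allowed.

**What I did:** One fingertip held the bar 14–15 mm down for the whole push. The other finger pushed the blue stand (the one in the chute) over the sunken gate, until the pushing force rose to 8.6 N and the arm stopped where I expected the end stop. I then backed off a few millimetres along the chute and lifted clear, and the bar sprang up.

**Last checks:**
- **Stand:** it lies flat. The two cameras place its centre at chute y = −65.5 mm and −69.8 mm. They disagree by about 4 mm, which is within the networks' error, and the tool's stopping point implies about −65 mm. The allowed range is −70 to −57 mm.
- **Gate:** the bar is up and the tab stands behind the stand. I judged this from the pictures only, because the gate angle cannot be read directly.
- **Other things on the bench:** they looked unmoved in the last pictures, though the arm partly hid the bottle and cup in the scene view.
- **Arm:** it was about 0.19 m above the bench, with almost no force on the tool.

**Disagreement:** the cameras put the chute's yaw between 10.3° and 12.7°, so I used 12.2°. The drift this caused was small enough that the fingers stayed on the bar and the stand.

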